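# Shut and lock the rack drawer with the indexing ear

## Task

Get the little desk-top rack ready for transport: first push its slide-out drawer fully home. Then pull the spring plunger on the silver rack ear out of its hole, swing the ear clockwise to the very next hole so that its tail lies across the front of the drawer, let the plunger snap in and leave it. Leave the loose things beside the rack where they are.

Things in the scene. Friction and masses are not known exactly. Their poses are not given: they have to be found in the camera images.
- rack: Fixed grey desk-top rack, 254 wide x 300 deep mm. Origin: on the work surface below the middle of its front edge; x into the rack (away from the robot), y left, z up. From the front edge, 110 mm up, a panel rises at 35 degrees over a run of 170 mm to a flat top at 229 mm. Panel normal in this frame: (-0.574, 0, 0.819), so 35 degrees from vertical; up-slope: (0.819, 0, 0.574).
- drawer (a joint): Slide of the drawer in m: 0 = fully home, grows as it comes out towards the front (rack -x), up to 0.10. Stays where it is left; slides with about 3 N of friction.
- fascia (a point): Centre of the outer face of the drawer's grey fascia: upright, 254 wide, 14 thick, from 19 to 111 mm up (this point 65 mm up). Moves with the drawer; when home the face is 14 mm in front of the rack's front edge. Two bow handles stand 26 mm out of it, 108 mm left and right of centre; the middle is plain and can be pushed.
- ear (a joint): Turn of the silver ear about the panel normal, rad: 0 = left hole (start), grows clockwise seen from above; 0.611 (35 degrees) = next, middle hole; 1.222 = far right hole. Light friction (1.2 N at the knob), stays put. If the drawer is over 5 mm out the tail is in its way.
- pivot (a point): Pivot of the ear, on the panel's surface, 25 mm up-slope of the middle of the front edge; the ear turns about the panel normal through this point.
- next_hole (a point): Mouth of the middle hole, the next one for the plunger, straight up-slope of the pivot, in the dark index plate (10 mm thick, on the panel). Three square holes, 15 mm wide, on a 100 mm radius about the pivot, 35 degrees apart; their axes are the panel normal.
- plunger (a joint): Pull of the plunger out along the panel normal, m: 0 = pin fully in, 0.014 = stop. The 10 mm pin stands 8 mm deep in its hole and is clear from 0.008. The spring pulls it back with 6 N at 0 and 10 N at 0.012. If let go between holes the pin rides on the plate (0.008).
- pull_knob (a point): Centre of the plunger's round dark steel pull knob: 26 mm diameter, 24 tall along the panel normal, 100 mm from the pivot axis. With the pin in, the centre is 47 mm above the panel (knob from 35 to 59 mm; below it a 22 mm bush, 18 to 30 mm; ear's top 18 mm). Moves with ear and plunger. Grip it with the tool along the panel normal.
- tail_tip (a point): Middle of the free end of the ear's tail. The ear is a flat bent bar 6 mm thick, 12 to 18 mm above the panel: an arm 114 mm long carries the plunger; the tail is 105 long, 22 wide. At the start the tail lies along the rack's front edge pointing right (rack -y); in the middle hole it points 35 degrees downhill and overhangs the fascia.
- plug_mid (a point): Loose brass patch plug, 72 mm long, 14 mm thick, lying right of the rack; its middle. Not to be moved.
- knob_mid (a point): Loose blue anodised knob, 34 mm diameter, 18 mm tall, standing left of the rack; its centre. Not to be moved.
- driver_grip (a point): Screwdriver lying left of the rack; a point on its handle. Not to be moved.

How it is judged:
On the way, in this order (a step that is already met when the one before it is completed fails the run):
1. the drawer is pushed home (within 6 mm) while the ear is still in its first hole (value of joint drawer below 0.006 m and value of joint ear below 0.15 rad), for 0.2 s.
2. the plunger is pulled clear of its hole with the drawer home (value of joint plunger above 0.0075 m and value of joint drawer below 0.006 m), for 0.1 s.
At the end, for the whole second after the job is handed in: The drawer is home (within 6 mm), the ear stands in the middle hole (within 0.05 rad of 0.611) with the plunger sprung fully in (within 3 mm), everything at rest and released (value of joint drawer below 0.006 m and value of joint ear between 0.56 and 0.66 rad and value of joint plunger below 0.003 m and velocity of joint ear between -0.05 and 0.05 rad/s); the robot touches nothing.
It fails at once if a loose thing beside the rack is moved more than 30 mm (distance of any of plug_mid, knob_mid, driver_grip from where it was at the start of the episode above 0.03 m).
It also fails if it takes over 51 s, if anything falls off the work surface, if the arm or the gripper's body presses on something with over 40 N, if the wrist force passes 120 N, or if a joint passes its speed limit or range.

## Robot

A 7-joint arm with a two-finger parallel gripper is mounted at the origin on the work surface. World frame = base frame: x ahead of the robot, y to its left, z up, the work surface at z = 0. Lengths are in m, angles in rad, forces in N, time in s.
With the tool pointing down it reaches from about 0.35 to 0.9 m from the base axis. Payload 8.1 kg.
Tool frame: the origin (TCP) lies on the centre line of the jaws, within the pads' length; the fingertips stand 19 mm ahead of it and the grasp point (between the pads) is the TCP; z points along the fingers, y is the direction in which the jaws open and shut (so a half turn about z gives the same grasp; the last joint's range is limited). The gripper opens to 92 mm and grips with 3 to 60 N. Pads are 19 mm wide; open, the fingers measure 130 mm over their backs; the gripper's body (75 mm by 190 mm) begins 47 mm behind the grasp point.
Start: joints at [1.126, 0.434, 0.025, 1.573, -0.012, 1.134, -0.075], TCP at [0.209, -0.589, 0.246] pointing down, gripper open.
Joint ranges: [-2.62, 2.62], [-0.44, 2.09], [-1.27, 1.32], [0.08, 2.57], [-1.32, 4.46], [0.12, 2], [-2.74, 2.74]. Speed limits (rad/s): [2.22, 2.22, 3.01, 3.01, 3.14, 3.14, 3.14].

## Interface

Orientations are given as a rotation vector (axis times angle).
In Python, from cell import monitor, imaging, workorder, outline_of gives the robot as it stands.
- The arm moves only by the tool move_arm, never from a script. Its argument "series" is a list of rows, each a list of 6 numbers: the shift along the world's x, y, z in cm, then the turn, a rotation vector about the world's x, y, z in degrees. A call has 1 to 8 rows; each row shifts and turns the commanded pose from where the row before left it; what a row does not reach is not made up. A row lasts 1/10 s, in which the tool goes at most 50 mm and 8.59 degrees, less where a joint would pass 70% of its speed; a pose out of reach is approached as far as the arm can. A call with a gripper value outside its range is refused whole. "grip" is the opening, from 0 (shut) to 1 (fully open), set as the call begins (left out, the last holds). The fingers move at their own pace and stop on an object; "force" is the grip in N (left out, the last holds). Time passes only in rows, so rows that do not move let the fingers close. It gives the time, the measured TCP pose, the force and the opening at its end, in the units of the state.
- monitor.observe(): the state, without advancing time (a new reading comes with each control period).
- imaging.get_image(name): name is "scene" or "top" or "wrist"; returns a dict with "color" (480x640x3 uint8, red, green, blue), "fx", "fy", "cx", "cy" (pixels), "rvec" (rotation vector, rad) and "tvec" (3), from world to camera coordinates, as OpenCV has them; the wrist camera has in their place "mount" (4x4, takes a point from camera to tool coordinates, whose origin is the TCP and whose axes are the flange's). Camera axes: x right, y down, z forward; pixel columns grow to the right and rows downward; lengths in m; the calibration is good to about 2 mm. A picture is of the moment at which its call begins: read the wrist's pose just before it. There is no depth.
- workorder.sign_off(): hands the job in, once; it reports no verdict.
Trained networks look in the newest picture that a camera, given by its name, has taken for a name from the list of things; names that differ only in an ending like _2 or _b are one class to them, and where a whole thing is asked for, a point or a joint stands for the part that bears it (a point fixed in the world has none). Each returns a list of dicts, best first, with "p" (0 to 1); they miss things now and then, are a little off and sometimes report something else, mostly with a low value. They report only what shows in the picture. A call takes as long as a camera call.
- outline_of(camera, thing): "mask" (480x640 bool, what is visible of it) and "rect" ([left, top, width, height] in pixels, round what is visible of it).
The state is a dict: "clock": time; "joints": joint angles; "dq": joint speeds; "joint_efforts": joint torques, N m; "position": TCP position; "ee_rot": TCP orientation; "force": force on the tool from outside, world axes, zero at the start; "ft_torque": the same for the moment, N m; "width": opening from 0.0 (shut) to 1.0 (fully open).
Only numpy, scipy, OpenCV 4.12 (cv2) and the standard library are available. Lean on these libraries where they do the work, as an engineer would, in place of code of your own. Each camera call takes 0.05 s, during which the arm holds its last target. There are 200 camera calls.

## Working session

There is one attempt and no reset: what is moved stays moved. The work goes in short steps, Python scripts to look and compute and a tool call to move; the robot and the scene stay as the last step left them, time stands still between calls to the robot, and variables do not carry over. Pictures are saved under pics/ and viewed, about 8 in all and at most 12, crops included, and the job is handed in when it is done.

Besides the shell and the picture viewer there is one more tool, called after "Call:" in YAML: its name, and indented under it one key for each argument. move_arm: Moves the arm, as the interface text tells. Its arguments: {"type":"object","properties":{"series":{"type":"array"},"grip":{"type":"number"},"force":{"type":"number"}},"required":["series"]}

```bash
mkdir -p pics; ls
cat > h.py <<'E'
import numpy as np, cv2
from cell import monitor, imaging, outline_of
def snap(name,f):
    im=imaging.get_image(name); cv2.imwrite('pics/'+f,im['color'][:,:,::-1]); return im
def KP(im):
    K=np.array([[im['fx'],0,im['cx']],[0,im['fy'],im['cy']],[0,0,1.]])
    R=cv2.Rodrigues(np.array(im['rvec'],float))[0]; return K,R,np.array(im['tvec'],float)
E
python3 - <<'E'
from h import *
print(monitor.observe())
ims={}
for c in ['scene','top']:
    im=snap(c,c+'0.png'); K,R,t=KP(im); print(c,im['fx'],-R.T@t,R[2])
    for n in ['pull_knob','fascia','ear','rack','tail_tip','plug_mid','knob_mid','driver_grip']:
        r=outline_of(c,n)
        for d in r[:2]:
            ys,xs=np.nonzero(d['mask']); print(n,round(d['p'],2),d['rect'],xs.mean().round(1),ys.mean().round(1))
a=np.hstack([cv2.imread('pics/scene0.png'),cv2.imread('pics/top0.png')])
E
```

```text
pics
{'clock': 0.0, 'joints': array([ 1.12639442,  0.43521218,  0.02498318,  1.57407344, -0.01161173,
        1.13399714, -0.07509483]), 'dq': array([-0.00047336, -0.00021525, -0.00143459,  0.00057713, -0.00015535,
        0.00170311, -0.00066392]), 'joint_efforts': array([ 1.54472647e-03, -6.67846942e+01,  9.85511206e-01, -3.14451957e+01,
       -6.05343212e-02,  4.29864856e-02,  1.98214002e-04]), 'position': array([ 0.20928082, -0.58842128,  0.24496092]), 'ee_rot': array([-3.09437457e+00, -5.33915731e-01,  6.18287016e-04]), 'force': array([ 0.56716264, -0.63072123, -0.42101567]), 'ft_torque': array([ 0.01092026, -0.00402333,  0.00209991]), 'width': 1.0004758140739163}
scene 558.2022152869669 [ 0.65532931 -0.39220233  1.28069287] [-0.00658054  0.38694151 -0.92208078]
fascia 0.77 [230.4, 223.0, 64.8, 115.7] 265.5 284.0
ear 0.78 [268.7, 238.9, 61.6, 82.9] 297.3 275.7
ear 0.47 [230.3, 224.4, 64.0, 112.4] 265.8 282.5
rack 0.7 [231.1, 222.7, 205.5, 158.6] 341.2 296.4
tail_tip 0.61 [267.4, 239.8, 62.4, 80.3] 297.8 275.6
plug_mid 0.52 [268.6, 381.5, 25.4, 16.5] 280.9 386.5
plug_mid 0.49 [231.6, 222.4, 61.2, 113.8] 265.6 283.4
driver_grip 0.84 [315.3, 198.8, 63.2, 12.3] 333.4 204.4
top 459.1573963460251 [0.4585037  0.09532928 0.89236137] [ 0.24240932  0.01476745 -0.97006167]
pull_knob 0.57 [351.1, 233.3, 16.0, 15.5] 358.2 237.7
pull_knob 0.32 [353.4, 219.0, 84.5, 100.3] 383.4 273.7
fascia 0.84 [290.9, 274.1, 143.7, 95.8] 365.8 316.5
ear 0.9 [350.0, 220.3, 88.5, 94.3] 383.5 273.6
ear 0.3 [289.5, 88.2, 230.4, 282.4] 404.3 221.7
rack 0.7 [289.3, 89.7, 230.0, 280.5] 404.2 221.4
rack 0.35 [290.3, 275.3, 143.9, 91.8] 365.4 316.7
tail_tip 0.61 [352.7, 221.8, 86.9, 95.4] 384.0 274.0
plug_mid 0.54 [467.8, 297.1, 25.8, 34.9] 478.0 315.3
knob_mid 0.64 [270.4, 243.3, 14.5, 19.7] 278.5 251.2
driver_grip 0.56 [239.0, 168.5, 36.0, 94.2] 254.0 226.2
```

Run:
```python
import cv2
a=cv2.imread('pics/top0.png')[60:420,200:560]; cv2.imwrite('pics/tc.png',cv2.resize(a,(600,600),interpolation=cv2.INTER_CUBIC))
a=cv2.imread('pics/scene0.png')[170:420,200:480]; cv2.imwrite('pics/sc.png',cv2.resize(a,(672,600),interpolation=cv2.INTER_CUBIC))
```

```text
(no output)
```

View pics/tc.png

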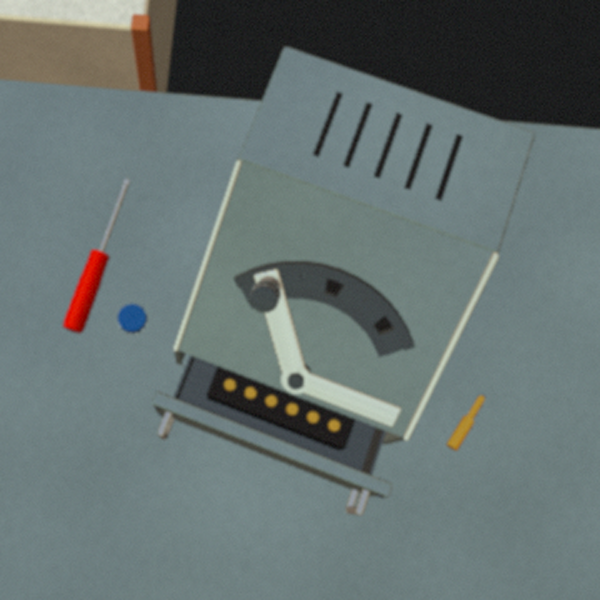

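View pics/sc.png

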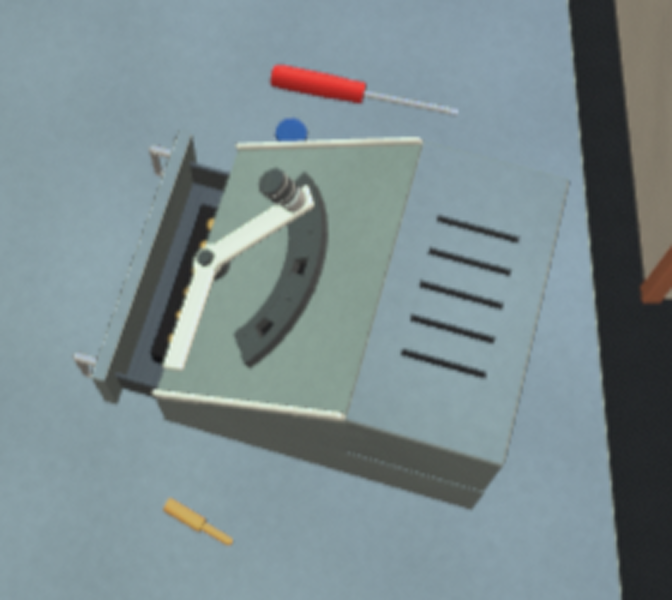

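```bash
cat >> h.py <<'E'
N=np.array([-.5736,0,.8192]);U=np.array([.8192,0,.5736]);PIV=np.array([0,0,.110])+.025*U
def onp(r,a,h): # a = angle clockwise from upslope
    return PIV+r*(np.cos(a)*U+np.sin(a)*np.array([0,-1,0]))+h*N
def rack2w(p,q):
    c,s=np.cos(q[2]),np.sin(q[2]); return np.array([[c,-s,0],[s,c,0],[0,0,1]])@p+np.array([q[0],q[1],0])
E
cat > fit.py <<'E'
from h import *
from scipy.optimize import least_squares
A=np.radians(35)
ob=[]
T=lambda u,v:(200+u*.6,60+v*.6); S=lambda u,v:(200+u/2.4,170+v/2.4)
V=lambda *a:np.array(a)
L=[(V(0,.127,.11),(178,350),(238,146)),(V(.17,.127,.229),(238,162),(421,140)),(V(0,-.127,.11),(405,438),(155,393)),(V(.17,-.127,.229),(497,254),(344,414)),
(onp(0,0,.02),(295,380),(205,258)),(onp(.1,0,.01),(334,287),(300,266)),(onp(.1,A,.01),(384,325),(264,326)),(V(.3,.127,.229),(287,46),(569,180)),(V(.3,-.127,.229),(533,132),(500,466)),(onp(.1,-A,.059),(264,291),(274,184))]
D=[(V(-.014,.127,.111),(155,403),None),(V(-.014,-.127,.111),(384,496),(97,380))]
t=imaging.get_image('top');s=imaging.get_image('scene');t,s=KP(t),KP(s)
def pr(c,P): p=c[0]@(c[1]@P+c[2]);return p[:2]/p[2]
def f(q):
    r=[]
    for P,a,b in L+D:
        P=P-(np.array([q[3],0,0]) if P[0]<-.01 and abs(P[2]-.111)<1e-6 and abs(P[1])>.12 else 0)
        w=rack2w(P,q)
        r+=list(pr(t,w)-T(*a))
        if b: r+=list(pr(s,w)-S(*b))
    return np.array(r)
o=least_squares(f,[.5,0,-.35,.05],loss='soft_l1');q=o.x
print(q,f(q).round(1))
np.save('q.npy',q)
print('fascia',rack2w(V(-.014-q[3],0,.065),q),'knob',rack2w(onp(.1,-A,.047),q),'mid',rack2w(onp(.1,0,.047),q))
Rz=cv2.Rodrigues(V(0,0,q[2]))[0];print('normal',Rz@N,'fwd',Rz[:,0])
E
python3 fit.py
```

```text
[ 0.56224078  0.00891055 -0.28553365  0.04650065] [-2.3 -1.8 -0.1 -0.7  0.2 -2.6 -0.2 -0.6  1.7 -0.1 -1.1  1.   1.6 -0.7
 -1.2  2.4  0.7 -0.3 -0.5 -0.6 -0.1 -0.1 -1.2 -0.5 -0.1 -0.  -1.  -0.2
 -0.9 -1.9  0.  -0.9  2.7 -0.7  0.7  0.2  0.2  4.6 -2.5 -1.9 -1.8 -1.
  3.3 -0.3 -3.7 -1.6]
fascia [0.5041897  0.02595174 0.065     ] knob [0.63656777 0.04686944 0.20982896] mid [ 0.63462709 -0.01233883  0.2202024 ]
normal [-0.55037578  0.16156565  0.8192    ] fwd [ 0.95951148 -0.28166954  0.        ]
```

```bash
cat >> h.py <<'E'
def plan(P,extra=0,q=None):
    """shift (cm) and turn (deg) to TCP rack point P, tool along -normal, extra = clockwise turn about normal (rad)"""
    q=np.load('q.npy') if q is None else q
    Rz=cv2.Rodrigues(np.array([0,0,q[2]]))[0]; z=-Rz@N; y=-Rz[:,1]; x=np.cross(y,z)
    Rt=cv2.Rodrigues(-extra*(Rz@N))[0]@np.c_[x,y,z]
    o=monitor.observe(); R=cv2.Rodrigues(o['ee_rot'])[0]
    return ((rack2w(np.array(P),q)-o['position'])*100).round(2), np.degrees(cv2.Rodrigues(Rt@R.T)[0].ravel()).round(2)
E
python3 -c "
from h import *
q=np.load('q.npy')
print(plan([-.014-q[3]-.09,0,.17]))"
```

```text
(array([20.84, 64.02, -7.57]), array([  1.  , -35.55, -34.8 ]))
```

Call:
move_arm:
  series:
    - [2,4,0,0,-2.2,-2.2]
    - [2,4,0,0,-2.2,-2.2]
    - [2,4,0,0,-2.2,-2.2]
    - [2,4,0,0,-2.2,-2.2]
    - [2,4,0,0,-2.2,-2.2]
    - [2,4,0,0,-2.2,-2.2]
    - [2,4,0,0,-2.2,-2.2]
    - [2,4,0,0,-2.2,-2.2]
  grip: 0
  force: 20

```text
clock: 1.8
position: [0.37, -0.2674, 0.2461]
ee_rot: [3.053, 0.046, 0.468]
force: [1.4, 0.2, 0.5]
width: 0.353
```

Call:
move_arm:
  series:
    - [0.6,4,0,0,-2.2,-2.2]
    - [0.6,4,0,0,-2.2,-2.2]
    - [0.6,4,-1,0,-2.2,-2.2]
    - [0.6,4,-1,0,-2.2,-2.2]
    - [0.6,4,-1,0,-2.2,-2.2]
    - [0.6,4,-1,0,-2.2,-2.2]
    - [0.6,4,-1.5,0,-2.2,-2.2]
    - [0.6,4,-1.5,0,-2.2,-2.2]

```text
clock: 2.6
position: [0.3976, -0.055, 0.2024]
ee_rot: [2.924, -0.29, 0.716]
force: [0.5, -0.0, -1.2]
width: 0.003
```

```bash
python3 -c "
from h import *
q=np.load('q.npy')
print(plan([-.014-q[3]-.09,0,.17]),plan([-.014-q[3]-.05,0,.06]))
print(monitor.observe()['joints'],monitor.observe()['clock'],monitor.observe()['width'])
snap('top','top1.png')"
```

```text
(array([ 2.02, 10.63, -3.24]), array([ 2.01, -7.81, -3.84])) (array([  5.86,   9.5 , -14.24]), array([ 2.01, -7.81, -3.84]))
[ 0.87541181 -0.05220864 -0.98819975  2.4377252   0.54192784  0.33222382
 -2.36928148] 2.6 0.0026311485501882646
```

View pics/top1.png

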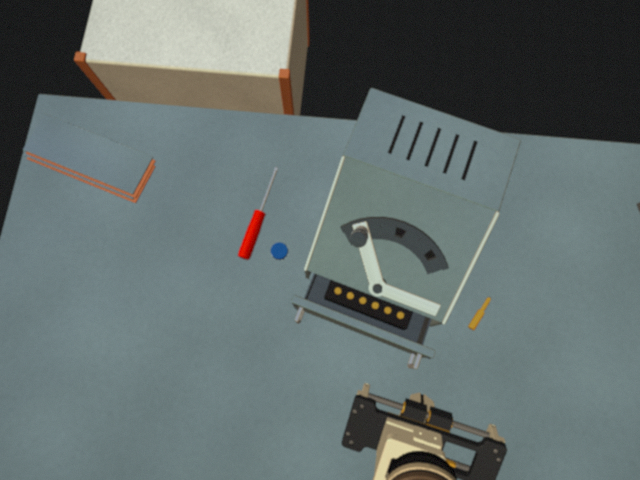

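Call:
move_arm:
  series:
    - [0.5,3,-1,0,0,0]
    - [0.5,3,-1,0,0,0]
    - [0.5,3,-1,0,0,0]
    - [0.5,0,-2,0,0,0]
    - [0.5,0,-2,0,0,0]
    - [0.5,0,-2,0,0,0]
    - [0.5,0,-2,0,0,0]
    - [0,0,-1,0,0,0]

```text
clock: 3.45
position: [0.4106, -0.0134, 0.1733]
ee_rot: [2.966, -0.273, 0.663]
force: [1.2, 0.0, -0.1]
width: 0.005
```

```bash
python3 -c "
from h import *
q=np.load('q.npy')
print(plan([-.014-q[3]-.03,0,.08]))
print(monitor.observe()['joints'])"
```

```text
(array([ 6.48,  4.78, -9.33]), array([ 0.41, -9.9 , -4.96]))
[-0.222372    0.00905652 -0.09431225  2.47948028  0.75137814  0.37367871
 -2.73908385]
```

```bash
sed -i 's/y=-Rz\[:,1\]/y=Rz[:,1]/' h.py; python3 -c "
from h import *
R=cv2.Rodrigues(monitor.observe()['ee_rot'])[0]
print(-R[:,2]*8.4,R)
q=np.load('q.npy')
print(plan([-.014-q[3]-.03,0,.08]))"
```

```text
[-3.4744449   1.05736845  7.57431215] [[ 0.88969508 -0.19328097  0.41362439]
 [-0.15436982 -0.97996168 -0.1258772 ]
 [ 0.42966572  0.0481412  -0.90170383]]
(array([ 6.48,  4.78, -9.33]), array([-84.4 ,  24.4 , 150.33]))
```

Call:
move_arm:
  series:
    - [0,0,0,-4.0,1.2,7.2]
    - [0,0,0,-4.0,1.2,7.2]
    - [0,0,0,-4.0,1.2,7.2]
    - [0,0,0,-4.0,1.2,7.2]
    - [0,0,0,-4.0,1.2,7.2]
    - [0,0,0,-4.0,1.2,7.2]
    - [0,0,0,-4.0,1.2,7.2]
    - [0,0,0,-4.0,1.2,7.2]

```text
clock: 4.25
position: [0.4103, -0.0133, 0.1733]
ee_rot: [2.401, 1.258, 0.417]
force: [-0.1, 0.5, 0.7]
width: 0.003
```

Call:
move_arm:
  series:
    - [0,0,0,-4.0,1.2,7.2]
    - [0,0,0,-4.0,1.2,7.2]
    - [0,0,0,-4.0,1.2,7.2]
    - [0,0,0,-4.0,1.2,7.2]
    - [0,0,0,-4.0,1.2,7.2]
    - [0,0,0,-4.0,1.2,7.2]
    - [0,0,0,-4.0,1.2,7.2]
    - [0,0,0,-4.0,1.2,7.2]

```text
clock: 5.05
position: [0.4103, -0.0133, 0.1732]
ee_rot: [1.238, 2.241, 0.086]
force: [-0.5, -0.7, -0.3]
width: 0.007
```

```bash
python3 -c "
from h import *
q=np.load('q.npy')
print(plan([-.014-q[3]-.03,0,.08]))
print(monitor.observe()['joints'])"
```

```text
(array([ 6.52,  4.77, -9.32]), array([-19.34,   5.23,  35.31]))
[-0.25009424  0.02819159 -0.232318    2.55754463  1.25631645  0.46752264
 -1.04964644]
```

Call:
move_arm:
  series:
    - [1,1,0,-3.9,1.0,7.1]
    - [1,1,0,-3.9,1.0,7.1]
    - [1,1,-1,-3.9,1.0,7.1]
    - [1,1,-1,-3.9,1.0,7.1]
    - [0.5,0.8,-1.5,-3.9,1.0,7.1]
    - [0.5,0,-2,0,0,0]
    - [0.5,0,-2,0,0,0]
    - [0,0,-2,0,0,0]

```text
clock: 5.85
position: [0.4663, 0.035, 0.0778]
ee_rot: [0.362, 2.503, -0.111]
force: [0.9, -0.8, 0.2]
width: 0.005
```

```bash
python3 -c "
from h import *
q=np.load('q.npy')
print(plan([-.014-q[3]-.03,0,.08]))
print(monitor.observe()['joints'])"
```

```text
(array([ 0.91, -0.06,  0.22]), array([-0.1 ,  0.35,  0.05]))
[-0.20482645  0.41472238 -0.37809548  2.56555784  1.98909122  0.63928222
 -1.16916811]
```

Call:
move_arm:
  series:
    - [0.96,-0.28,0,0,0,0]
    - [0.96,-0.28,0,0,0,0]
    - [0.96,-0.28,0,0,0,0]
    - [0.96,-0.28,0,0,0,0]
    - [0.96,-0.28,0,0,0,0]

```text
clock: 6.35
position: [0.5139, 0.0202, 0.0787]
ee_rot: [0.363, 2.504, -0.111]
force: [-4.2, 0.4, -3.0]
width: 0.003
```

Call:
move_arm:
  series:
    - [0.48,-0.14,0,0,0,0]
    - [0.29,-0.08,0,0,0,0]
    - [0,0,0,0,0,0]

```text
clock: 6.65
position: [0.5217, 0.0183, 0.0786]
ee_rot: [0.363, 2.503, -0.111]
force: [-1.2, -1.1, 0.3]
width: 0.009
```

```bash
python3 -c "
from h import *
print(monitor.observe()['force'])
snap('top','top2.png');snap('scene','scene2.png')
a=cv2.imread('pics/top2.png')[180:420,240:560]; b=cv2.imread('pics/scene2.png')[170:410,180:500];cv2.imwrite('pics/c2.png',np.vstack([cv2.resize(a,(400,300)),cv2.resize(b,(400,300))]))
print(plan([-.014,0,.08]))"
```

```text
[-1.18173018 -1.093749    0.31886427]
(array([ 2.73, -0.59,  0.15]), array([-0.09,  0.35,  0.04]))
```

View pics/c2.png

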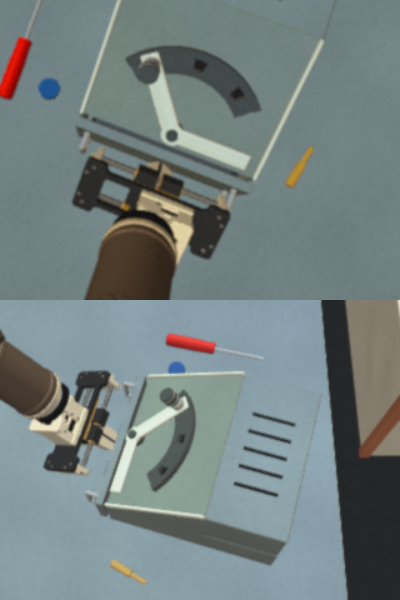

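Drawer is nearly home (fascia edge just off the front edge, top crop (160,155)); a few mm remain, so push until the force rises.

Call:
move_arm:
  series:
    - [0.29,-0.08,0,0,0,0]
    - [0.29,-0.08,0,0,0,0]
    - [0,0,0,0,0,0]

```text
clock: 7.05
position: [0.5271, 0.0171, 0.0782]
ee_rot: [0.362, 2.504, -0.111]
force: [-1.0, 1.0, 1.4]
width: 0.007
```

Call:
move_arm:
  series:
    - [0.29,-0.08,0,0,0,0]
    - [0.1,-0.03,0,0,0,0]
    - [0,0,0,0,0,0]

```text
clock: 7.35
position: [0.5293, 0.0165, 0.0775]
ee_rot: [0.36, 2.507, -0.11]
force: [-10.2, 3.2, 6.6]
width: 0.005
```

Call:
move_arm:
  series:
    - [0.2,-0.06,0,0,0,0]
    - [0,0,0,0,0,0]
    - [0,0,0,0,0,0]

```text
clock: 7.65
position: [0.5296, 0.0163, 0.0769]
ee_rot: [0.359, 2.51, -0.11]
force: [-18.7, 5.5, 12.0]
width: 0.006
```

Call:
move_arm:
  series:
    - [-1.5,0.4,0,0,0,0]
    - [-2,0.6,0,0,0,0]
    - [-1,0.3,3,0,0,0]
    - [0,0,4.5,0,0,0]
    - [0,0,4.5,0,0,0]
    - [0,0,4.5,0,0,0]
  grip: 0

```text
clock: 8.25
position: [0.4894, 0.0222, 0.1951]
ee_rot: [0.366, 2.499, -0.138]
force: [0.3, -1.0, 0.2]
width: 0.012
```

```bash
python3 -c "
from h import *
A=np.radians(35)
print(plan(onp(.1,-A,.13)),plan(onp(.1,-A,.05)))
print(monitor.observe()['joints'])"
```

```text
(array([10.15,  3.81,  8.27]), array([0.98, 0.33, 0.59])) (array([14.55,  2.52,  1.72]), array([0.98, 0.33, 0.59]))
[-0.25764494  0.10571716 -0.2131685   2.40872358  1.25479483  0.46951415
 -0.29539766]
```

Call:
move_arm:
  series:
    - [0,0,3,0,0,0]
    - [0,0,3,0,0,0]
    - [2,1,2,0,0,0]
    - [2,1,0,0,0,0]
    - [2,1,0,0,0,0]
    - [2,0.8,0,0,0,0]
    - [2,0,0,0,0,0]
    - [0,0,0,0,0,0]
  grip: 1

```text
clock: 9.05
position: [0.5914, 0.0598, 0.2739]
ee_rot: [0.368, 2.499, -0.139]
force: [0.7, 1.4, -0.0]
width: 0.652
```

```bash
cat > w.py <<'E'
from h import *
import sys
A=np.radians(35)
print(plan(onp(.1,-A,.13)),monitor.observe()['joints'])
o=monitor.observe();im=snap('wrist',sys.argv[1])
M=np.array(im['mount']);R=cv2.Rodrigues(o['ee_rot'])[0]
q=np.load('q.npy');K=np.array([[im['fx'],0,im['cx']],[0,im['fy'],im['cy']],[0,0,1.]])
def pw(P):
    pt=R.T@(rack2w(P,q)-o['position']); pc=M[:3,:3].T@(pt-M[:3,3]); p=K@pc; return (p[:2]/p[2]).round(1)
a=cv2.imread('pics/'+sys.argv[1])
for n,P in dict(knob=onp(.1,-A,.059),knobbase=onp(.1,-A,.035),mid=onp(.1,0,.01),far=onp(.1,A,.01),piv=onp(0,0,.02)).items():
    p=pw(P);print(n,p);cv2.circle(a,tuple(int(v) for v in p),4,(0,0,255),1)
cv2.imwrite('pics/m_'+sys.argv[1],a)
for d in outline_of('wrist','pull_knob')[:2]: print(d['p'],d['rect'])
E
python3 w.py w1.png
```

```text
(array([-0.05,  0.04,  0.4 ]), array([1.01, 0.34, 0.67])) [-0.23885531  0.15115337 -0.21477926  2.08724485  0.85947674  0.60559531
  0.18402188]
knob [324.  266.5]
knobbase [324.5 254.1]
mid [248.4 266.3]
far [169.8 242.8]
piv [236.3 126.2]
0.71 [307.0, 233.4, 40.2, 53.1]
```

View pics/m_w1.png

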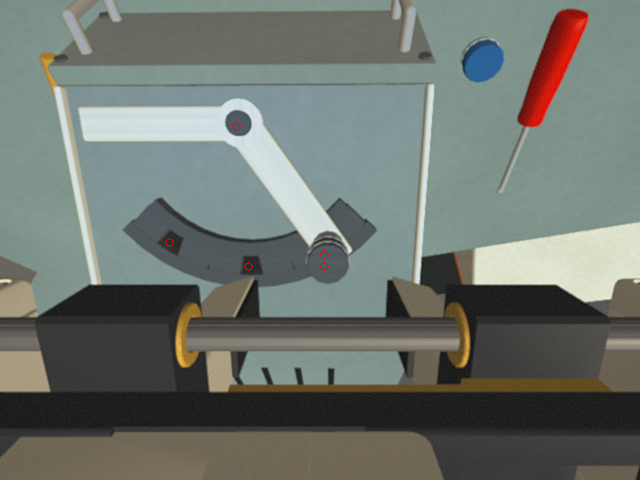

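Call:
move_arm:
  series:
    - [0.63,-0.15,-0.88,0.3,0.1,0.2]
    - [0.63,-0.15,-0.88,0.3,0.1,0.2]
    - [0.63,-0.15,-0.88,0.3,0.1,0.2]
    - [0.63,-0.16,-0.88,0,0,0]
    - [0.63,-0.16,-0.88,0,0,0]
    - [0.63,-0.16,-0.88,0,0,0]
    - [0.62,-0.16,-0.87,0,0,0]
    - [0,0,0,0,0,0]

```text
clock: 9.95
position: [0.6335, 0.0486, 0.2106]
ee_rot: [0.361, 2.51, -0.118]
force: [-0.1, 0.1, 0.7]
width: 0.997
```

```bash
sed -i 's/,.13)),mon/,.05)),mon/' w.py; python3 w.py w2.png
```

```text
(array([ 0.14, -0.12,  0.17]), array([ 0.16, -0.1 ,  0.05])) [-0.23465257  0.28828532 -0.14552575  2.08895597  1.02715367  0.46921982
  0.05119443]
knob [319.  333.8]
knobbase [319.6 307.4]
mid [214.9 317.2]
far [104.6 286.1]
piv [191.1 124. ]
0.88 [295.9, 279.2, 59.3, 82.6]
```

View pics/m_w2.png

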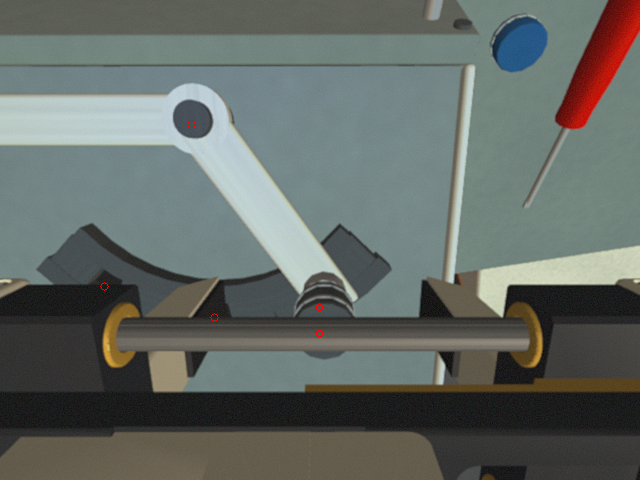

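Call:
move_arm:
  series:
    - [0,0,0,0,0,0]
    - [0,0,0,0,0,0]
    - [0,0,0,0,0,0]
    - [0,0,0,0,0,0]
    - [0,0,0,0,0,0]
    - [0,0,0,0,0,0]
    - [0,0,0,0,0,0]
    - [0,0,0,0,0,0]
  grip: 0
  force: 55

```text
clock: 10.85
position: [0.6333, 0.049, 0.2122]
ee_rot: [0.36, 2.508, -0.116]
force: [0.5, 0.4, -0.2]
width: 0.353
```

Call:
move_arm:
  series:
    - [0,0,0,0,0,0]
    - [0,0,0,0,0,0]
    - [0,0,0,0,0,0]
    - [0,0,0,0,0,0]

```text
clock: 11.25
position: [0.6334, 0.0492, 0.2123]
ee_rot: [0.36, 2.508, -0.116]
force: [1.3, 0.5, -0.5]
width: 0.27
```

Call:
move_arm:
  series:
    - [-0.17,0.05,0.25,0,0,0]
    - [-0.17,0.05,0.25,0,0,0]
    - [-0.17,0.05,0.25,0,0,0]
    - [-0.15,0.04,0.23,0,0,0]
    - [0,0,0,0,0,0]
    - [0,0,0,0,0,0]

```text
clock: 11.85
position: [0.6269, 0.0509, 0.2218]
ee_rot: [0.36, 2.509, -0.116]
force: [8.0, 0.1, -7.8]
width: 0.271
```

```bash
python3 -c "
from h import *
o=monitor.observe();q=np.load('q.npy');Rz=cv2.Rodrigues(np.array([0,0,q[2]]))[0]
print(o['force'],o['force']@Rz@N,(o['position']-[.6334,.0492,.2123])@(Rz@N),o['width'])
K=lambda a:rack2w(onp(.1,a,0),q)
for i in range(8): print(((K(np.radians(35*(i+1)/8-35))-K(np.radians(35*i/8-35)))*100).round(3),-Rz@N*35/8)"
```

```text
[ 7.98534052  0.09372004 -7.77314121] -10.747553376823866 0.011669775843181004 0.27102963772487704
[ 0.144 -0.711  0.237] [ 2.40789405 -0.7068497  -3.584     ]
[ 0.097 -0.728  0.209] [ 2.40789405 -0.7068497  -3.584     ]
[ 0.048 -0.741  0.179] [ 2.40789405 -0.7068497  -3.584     ]
[-0.    -0.749  0.148] [ 2.40789405 -0.7068497  -3.584     ]
[-0.049 -0.753  0.116] [ 2.40789405 -0.7068497  -3.584     ]
[-0.097 -0.753  0.083] [ 2.40789405 -0.7068497  -3.584     ]
[-0.145 -0.748  0.05 ] [ 2.40789405 -0.7068497  -3.584     ]
[-0.192 -0.739  0.017] [ 2.40789405 -0.7068497  -3.584     ]
```

Call:
move_arm:
  series:
    - [0.144,-0.711,0.237,2.41,-0.71,-3.58]
    - [0.097,-0.728,0.209,2.41,-0.71,-3.58]
    - [0.048,-0.741,0.179,2.41,-0.71,-3.58]
    - [0,-0.749,0.148,2.41,-0.71,-3.58]
    - [-0.049,-0.753,0.116,2.41,-0.71,-3.58]
    - [-0.097,-0.753,0.083,2.41,-0.71,-3.58]
    - [-0.145,-0.748,0.05,2.41,-0.71,-3.58]
    - [-0.192,-0.739,0.017,2.41,-0.71,-3.58]

```text
clock: 12.65
position: [0.625, -0.0083, 0.2322]
ee_rot: [1.102, 2.284, 0.129]
force: [6.8, 1.1, -7.5]
width: 0.271
```

Call:
move_arm:
  series:
    - [0,0,0,0,0,0]
    - [0,0,0,0,0,0]

```text
clock: 12.85
position: [0.6248, -0.0089, 0.2322]
ee_rot: [1.1, 2.285, 0.127]
force: [7.9, -0.8, -6.8]
width: 0.275
```

```bash
python3 -c "
from h import *
o=monitor.observe();q=np.load('q.npy');Rz=cv2.Rodrigues(np.array([0,0,q[2]]))[0]
print(o['force'],o['force']@Rz,o['force']@Rz@N,o['joints'],Rz.T@(o['position']-[q[0],q[1],0])-PIV, (Rz.T@(o['position']-[q[0],q[1],0])-PIV)@np.c_[U,[0,1,0],N],plan(onp(.1,0,.05),.611))
snap('wrist','w3.png');snap('top','top3.png')
a=cv2.imread('pics/w3.png')[60:480];b=cv2.imread('pics/top3.png')[180:380,300:560]
cv2.imwrite('pics/c3.png',np.hstack([cv2.resize(a,(420,276)),cv2.resize(b,(359,276))]))"
```

```text
[ 7.90437543 -0.81510757 -6.84429   ] [ 7.81392991  1.44431669 -6.84429   ] -10.088912561060067 [-0.18354304  0.22408466 -0.06023896  2.11039795  0.88342073  0.40047532
 -0.32157009] [0.04459964 0.0005835  0.10783623] [0.09839089 0.0005835  0.06275708] (array([ 0.81, -0.3 , -0.95]), array([ 0.08, -0.04,  0.06]))
```

View pics/c3.png

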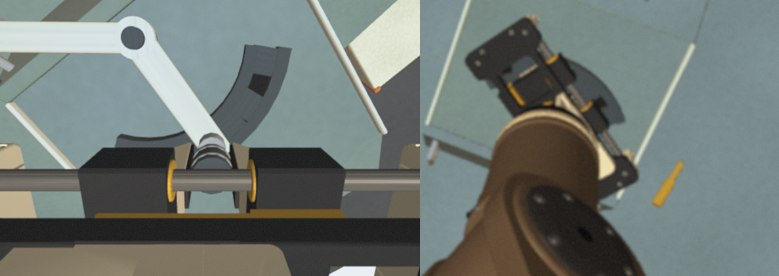

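Call:
move_arm:
  series:
    - [0.17,-0.05,-0.25,0,0,0]
    - [0.17,-0.05,-0.25,0,0,0]
    - [0.17,-0.05,-0.25,0,0,0]
    - [0.13,-0.03,-0.2,0,0,0]
    - [0,0,0,0,0,0]
    - [0,0,0,0,0,0]

```text
clock: 13.55
position: [0.6313, -0.0103, 0.2229]
ee_rot: [1.099, 2.285, 0.127]
force: [4.3, -0.3, -3.7]
width: 0.27
```

```bash
python3 -c "
from h import *
o=monitor.observe();q=np.load('q.npy');Rz=cv2.Rodrigues(np.array([0,0,q[2]]))[0]
print(o['force']@Rz,o['force']@Rz@N, (Rz.T@(o['position']-[q[0],q[1],0])-PIV)@np.c_[U,[0,1,0],N],(Rz.T@(np.array([.6334,.0492,.2123])-[q[0],q[1],0])-PIV)@np.c_[U,[0,1,0],N])"
```

```text
[ 4.21061945  0.89142192 -3.71230624] -5.456332587711434 [0.09845755 0.00099271 0.05142893] [0.08031352 0.05870158 0.05114924]
```

Call:
move_arm:
  series:
    - [0,0,0,0,0,0]
    - [0,0,0,0,0,0]
    - [0,0,0,0,0,0]
    - [0,0,0,0,0,0]
    - [0,0,0,0,0,0]
    - [0,0,0,0,0,0]
    - [0,0,0,0,0,0]
  grip: 1

```text
clock: 14.25
position: [0.6312, -0.0101, 0.2229]
ee_rot: [1.098, 2.285, 0.127]
force: [-0.2, -0.1, 0.3]
width: 0.835
```

Call:
move_arm:
  series:
    - [-0.55,0.16,0.82,0,0,0]
    - [-1.1,0.32,1.64,0,0,0]
    - [-1.65,0.48,2.46,0,0,0]
    - [-1.65,0.48,2.46,0,0,0]
    - [-2.2,0.64,3,0,0,0]
    - [-2.2,0.64,3,0,0,0]
    - [-2,0.6,1,0,0,0]
    - [0,0,0,0,0,0]

```text
clock: 15.05
position: [0.5162, 0.0245, 0.3696]
ee_rot: [1.095, 2.283, 0.132]
force: [0.4, -0.7, 0.4]
width: 0.997
```

```bash
python3 -c "
from h import *
snap('wrist','w4.png');snap('scene','scene4.png')
o=monitor.observe();print(o['clock'],o['force'],o['position'])
a=cv2.imread('pics/w4.png');b=cv2.imread('pics/scene4.png')[170:420,200:480]
cv2.imwrite('pics/c4.png',np.hstack([cv2.resize(a,(480,360)),cv2.resize(b,(320,360))]))"
```

```text
15.15 [ 0.18300704 -0.9231198   0.45779639] [0.51736695 0.02320743 0.36727406]
```

View pics/c4.png

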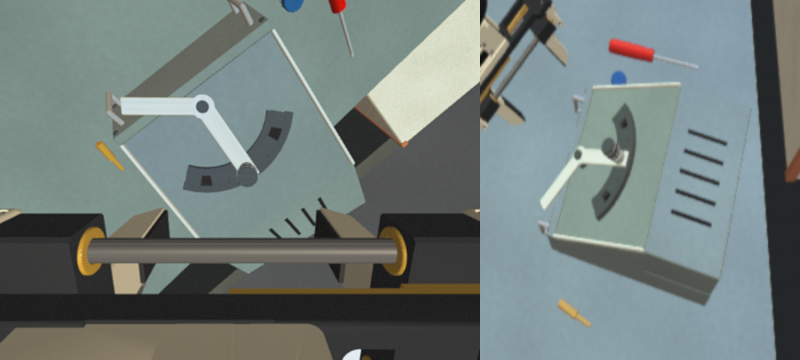

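```bash
python3 -c "
from cell import workorder
print(workorder.sign_off())"
```

```text
the job is handed in; nothing more can be done
None
```

The drawer is home, the ear is in the middle hole with the plunger in, and the job was handed in at about 15 s of the 51 s allowed. `sign_off` gives no verdict, so this rests on my own checks.

- **Drawer:** I pushed it with the closed fingertips until it stopped hard, with about 20 N on the tool. The fitted rack pose puts the face within about 2 mm of home.
- **Plunger and ear:** I pulled the plunger 11.7 mm and felt about 10.7 N of spring. I then swung the ear 35° clockwise and lowered it. The knob came back to its starting height within 0.3 mm. The spring force fell to 5.5 N, against about 8.7 N expected if the pin were riding on the plate, so the pin is in its hole.
- **Last pictures:** After I let go and backed off, they show the knob over the middle hole, the tail across the drawer front and the drawer shut. The plug, blue knob and screwdriver look unmoved. The tool reads no contact force.

No check failed or disagreed. Early on, one wrist joint reached the end of its range while I approached, so I turned the gripper half round before pushing.

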